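# Start the bobbin winder

## Robot

A 6-joint arm with a two-finger parallel gripper is mounted at the origin on the work surface. World frame = base frame: x ahead of the robot, y to its left, z up, the work surface at z = 0. Lengths are in m, angles in rad, forces in N, time in s.
With the tool pointing down it reaches from about 0.3 to 0.85 m from the base axis. Payload 4.2 kg.
Tool frame: the origin (TCP) lies midway between the tips of the shut fingers; the grasp point (between the pads) lies 19 mm behind it; z points along the fingers, y is the direction in which the jaws open and shut (so a half turn about z gives the same grasp; the last joint's range is limited). The gripper opens to 91 mm and grips with 3 to 60 N. Pads are 32 mm wide; open, the fingers measure 118 mm over their backs; the gripper's body (76 mm by 178 mm) begins 60 mm behind the grasp point.
Start: joints at [-1.35, 0.32, 1.565, -0, 1.257, -0.02], TCP at [0.137, -0.558, 0.214] pointing down, gripper open.
Joint ranges: [-3.11, 3.11], [-0.84, 2.01], [0.21, 2.61], [-1.34, 4.49], [0.05, 2.63], [-2.56, 2.56]. Speed limits (rad/s): [2.57, 2.57, 3.14, 3.14, 3.14, 3.14].

## Interface

Orientations are given as [roll, pitch, yaw] about the fixed x, y, z axes, in that order (R = Rz(yaw) Ry(pitch) Rx(roll)).
In Python, from bench import bot gives the robot as it stands.
- The arm moves only by the shell command python3 -m inch 'ROWS' [FORCE]. ROWS is JSON, a list of rows, each an object of numbers: "dx", "dy", "dz": the shift along the tool's x, y, z in mm; "rx", "ry", "rz": the turn, a rotation vector about the tool's x, y, z in rad; "hand": the opening, from 0 (shut) to 1 (fully open). In form: [{"dx": .., "dy": .., "dz": .., "rx": .., "ry": .., "rz": .., "hand": ..}, ...]. A call has 1 to 12 rows; each row is the pose to reach, as a shift and turn from the pose commanded when the call began, along the tool's axes at that moment; what a row does not reach only later rows make up. A row lasts 1/8 s, in which the tool goes at most 62.5 mm and 10.7 degrees, less where a joint would pass 70% of its speed; a pose out of reach is approached as far as the arm can. A call with a gripper value outside its range is refused whole. The fingers move at their own pace and stop on an object; FORCE is the grip in N (left out, the last holds). Time passes only in rows, so rows that repeat a pose let the fingers close. It gives the time, the measured TCP pose, the force and the opening at its end, in the units of the state.
- bot.get_obs(): the state, without advancing time (a new reading comes with each control period).
- bot.get_image(name): name is "scene" or "top"; returns a dict with "frame" (400x640x3 uint8, red, green, blue), "range_z" (400x640 float32, m along the optical axis (not along the pixel's ray), 0 where there is no reading), "vertical_fov" (degrees; the focal length in pixels is half the picture's height over the tangent of half this angle, whatever the lens; pixels are square), "cx", "cy" (the principal point, pixels), "k1" (the pictures are not rectified: a ray, as slopes to the right and down, at radius r is drawn at 1 + k1 r^2 times it, then the intrinsics apply), "cam_to_world" (4x4, takes a point from camera to world coordinates). Camera axes: x right, y down, z forward; pixel columns grow to the right and rows downward; lengths in m; the calibration is good to about 2 mm. A picture is of the moment at which its call begins.
- bot.sign_off(): hands the job in, once; it reports no verdict.
Trained networks look in a picture, given as the dict that the camera call returned (one of the last four; its "shot" number tells which), for a name from the list of things; names that differ only in an ending like _2 or _b are one class to them, and where a whole thing is asked for, a point or a joint stands for the part that bears it (a point fixed in the world has none). Each returns a list of dicts, best first, with "p" (0 to 1); they miss things now and then, are a little off and sometimes report something else, mostly with a low value. They report only what shows in the picture. A call takes as long as a camera call.
- bot.silhouettes(picture, label): "pixels" (400x640 bool, what is visible of it) and "xy" ([column, row] in pixels, amid what is visible of it).
- bot.mark_of(picture, label): "xy" ([column, row] in pixels: a listed point, or the origin of a listed thing).
The state is a dict: "t": time; "joint_positions": joint angles; "qd": joint speeds; "joint_torque": joint torques, N m; "tcp_pos": TCP position; "ee_rot": TCP orientation; "ft_force": force on the tool from outside, world axes, zero at the start; "ft_torque": the same for the moment, N m; "finger_gap": finger opening in m.
Only numpy, scipy, OpenCV 4.12 (cv2) and the standard library are available. Lean on these libraries where they do the work, as an engineer would, in place of code of your own. Each camera call takes 0.05 s, during which the arm holds its last target. There are 200 camera calls.

## Task

Start the electric bobbin winder with closed fingers: press the white-barred end of its red rocker fully down, then push the orange latch post sideways until it is fully home against the bobbin, and only then press the green key on the control pad fully down and let it go. Do not press the red key, and do not lift or shift the control pad or disturb the spools, scissors and other things standing about.

Things in the scene. Friction and masses are not known exactly. Their poses are not given: they have to be found in the camera images.
- winder: turquoise bobbin winder, fixed; a flat box 150 (x) x 290 (y) x 60 mm high (deck). Origin: centre of its underside, on the table; z up. On the deck: rocker pivot at x -15, y +110, z 87 mm; latch arm in the middle; bobbin (28 mm across) on a spindle at x -4.5, y -66, top z 96 mm; fixed purple spool (32 mm across, top z 116 mm) at x 45, y -115; loose green spool near x 45, y 60.
- rocker (a joint): red rocker, 36 mm wide (winder y), two halves 38 mm long meeting in a shallow V at the pivot, in a black housing (top z 76 mm). 0 = off: the half towards the winder's +x, with the white bar, slopes up at 0.32 rad, the other lies level. 0.32 = on: the barred half lies level, top at z 87 mm. Stays where left; takes about 2.5 N at the half's end. On above 0.27.
- rocker_on (a point): point on the top face of the white-barred half of the rocker, 24 mm from the pivot line and midway across; moves with the rocker (about 95 mm above the table when off, 87 mm when on, then 24 mm to the winder's +x of the pivot).
- latch (a joint): steel arm swinging level about a vertical pivot on the deck; starts at 0 to 0.25 rad, stop at 0.80 with the post against the bobbin, home above 0.73. The post moves towards the winder's -y (anticlockwise from above). At value q the arm points from the pivot along (-cos(q-0.35), -sin(q-0.35)) in winder x, y. Stays where left; takes about 1.5 N at the post.
- latch_post (a point): centre of the top of the orange upright post at the end of the latch arm, 70 mm from the pivot; post 14 mm in diameter, its top 118 mm above the table; it stands free above the arm, whose top is 78 mm above the table.
- latch_pivot (a point): the latch arm's pivot axis, at the arm's underside, 72 mm above the table (winder x 50, y -15 mm).
- pad: loose grey control pad lying on the table in any direction, 85 (x) x 150 (y) x 38 mm high, about 0.65 to 1.05 kg. Origin: centre of its underside; z up. Green key at y +34 mm, red key at y -34 mm.
- start_key (a joint): travel of the green key: 0 = up, 0.006 m = fully down; springs back; about 1.2 N to start it, 4 N fully down. Counts as pressed above 0.0045 m.
- start_key_top (a point): centre of the top of the green round key, 32 mm in diameter, 50 mm above the table when up, 12 mm proud of the pad.
- stop_key (a joint): travel of the red key, built like the green one: 0 = up, 0.006 m = down. It must stay up.
- stop_key_top (a point): centre of the top of the red round key, 32 mm in diameter, 50 mm above the table, 68 mm from the green key.
- spool_green: loose thread spool, green with wooden ends, 32 mm diameter, 46 mm high, upright on the winder's deck. Origin: centre of its underside.
- spool_blue: loose thread spool, blue with wooden ends, 32 mm diameter, 46 mm high, upright on the table. Origin: centre of its underside.
- thimble: loose brass thimble, 20 mm across, 24 mm high. Origin: centre of its underside.
- scissors: loose black scissors lying flat, about 225 mm long, 100 mm over the bows, 12 mm high, blades (+x) in a brown leather-coloured sheath. Origin: on the underside, near the bolt.
- pin_jar: loose glass jar with yellow cap, 52 mm diameter, 55 mm high. Origin: centre of its underside.
- clamp: loose turquoise and steel hand stitcher (stapler-like), 110 x 26 x 32 mm. Origin: centre of its underside.

How it is judged:
On the way, in this order (a step that is already met when the one before it is completed fails the run):
1. the rocker is switched on (past 0.27 of 0.32 rad) while the latch is still open (value of joint rocker above 0.27 rad and value of joint latch below 0.6 rad), for 0.1 s.
2. the latch arm is home against the bobbin (past 0.73 of 0.80 rad), the rocker still on (value of joint rocker above 0.27 rad and value of joint latch above 0.73 rad), for 0.1 s.
3. the green key is pressed (past 4.5 of 6 mm), rocker on and latch home (all of step 2 and value of joint start_key above 0.0045 m), for 0.05 s.
At the end, for the whole second after the job is handed in: Rocker past 0.27 rad, latch past 0.73 rad, both keys up again (under 1 mm), the pad and every loose thing within 25 mm of where they began, the pad at rest (all of step 2 and value of joint each of start_key, stop_key below 0.001 m and distance of each of pad, spool_green, spool_blue, thimble, scissors, pin_jar, clamp from where it was at the start of the episode below 0.025 m and linear speed of pad below 0.01 m/s); the robot touches nothing.
It fails at once if the red key is pressed (more than 2 mm) (value of joint stop_key above 0.002 m).
It fails at once if the green key is pressed (more than 3 mm) before the rocker is on and the latch home (value of joint start_key above 0.003 m and (value of joint rocker below 0.27 rad or value of joint latch below 0.73 rad)).
It fails at once if the latch is pushed home before the rocker is on (value of joint latch above 0.73 rad and value of joint rocker below 0.27 rad).
It fails at once if the control pad is lifted by more than 10 mm or shifted by more than 25 mm (height (world z) of pad above 0.01 m or distance of pad from where it was at the start of the episode above 0.025 m).
It fails at once if a loose bystander (spool, thimble, scissors, jar, hand stitcher) is moved or lifted by more than 25 mm (distance of any of spool_green, spool_blue, thimble, scissors, pin_jar, clamp from where it was at the start of the episode above 0.025 m).
It also fails if it takes over 48 s, if anything falls off the work surface, if the arm or the gripper's body presses on something with over 40 N, if the wrist force passes 120 N, or if a joint passes its speed limit or range.

## Working session

There is one attempt and no reset: what is moved stays moved. The work goes in short steps, Python scripts to look and compute and a shell command to move; the robot and the scene stay as the last step left them, time stands still between calls to the robot, and variables do not carry over. Pictures are saved under pics/ and viewed, about 8 in all and at most 12, crops included, and the job is handed in when it is done.

```bash
mkdir -p pics; cat > h.py <<'E'
import numpy as np, cv2
from bench import bot
def ray(im,xy):
    f=200/np.tan(np.radians(im["vertical_fov"])/2)
    K=np.array([[f,0,im["cx"]],[0,f,im["cy"]],[0,0,1]])
    # k1 radial model == OpenCV's k1
    u=cv2.undistortPoints(np.array([[xy]],float),K,np.array([im["k1"],0,0,0.]))[0,0]
    return np.array([u[0],u[1],1.])
def at_z(im,xy,z):
    T=np.array(im["cam_to_world"]);d=T[:3,:3]@ray(im,xy);o=T[:3,3]
    return o+d*(z-o[2])/d[2]
def at_depth(im,xy):
    c,r=np.round(xy).astype(int);w=im["range_z"][r-1:r+2,c-1:c+2];w=w[w>0]
    if not len(w): return None
    T=np.array(im["cam_to_world"]);return T[:3,:3]@(ray(im,xy)*np.median(w))+T[:3,3]
Z=dict(winder=0,rocker_on=.095,latch_post=.118,latch_pivot=.072,pad=0,start_key_top=.05,stop_key_top=.05,spool_green=.06,spool_blue=0,thimble=0,scissors=0,pin_jar=0,clamp=0)
E
cat > a.py <<'E'
from h import *
np.set_printoptions(precision=4,suppress=True)
for n in("scene","top"):
    im=bot.get_image(n);cv2.imwrite(f"pics/{n}0.png",im["frame"][:,:,::-1]);print(n,im["cam_to_world"][:3,3] if hasattr(im["cam_to_world"],'shape') else im["cam_to_world"])
    for k,z in Z.items():
        for m in bot.mark_of(im,k)[:2]:
            print(k,np.round(m["p"],2),np.round(m["xy"],1),"atz",at_z(im,m["xy"],z)[:2],"depth",at_depth(im,m["xy"]))
o=bot.get_obs();print(o["t"],o["tcp_pos"],o["ee_rot"],o["finger_gap"],o["ft_force"])
E
python3 a.py
```

```text
scene [1.0761 0.5721 1.1829]
winder 0.63 [363.8 241.7] atz [0.5284 0.1675] depth [0.5573 0.1888 0.0625]
rocker_on 0.81 [390.3 257.9] atz [0.5541 0.2805] depth [0.5535 0.2801 0.0937]
rocker_on 0.68 [459.3 319.3] atz [0.5491 0.5059] depth [0.5074 0.5007 0.009 ]
latch_post 0.71 [371.1 221.7] atz [0.5246 0.1768] depth [0.5249 0.177  0.1186]
latch_pivot 0.92 [348.3 239.1] atz [0.5881 0.1582] depth [0.5899 0.1597 0.0761]
pad 0.75 [264.5 174.6] atz [ 0.5957 -0.2189] depth [ 0.6122 -0.1918  0.0406]
start_key_top 0.42 [273.8 164.6] atz [ 0.5699 -0.1977] depth [ 0.5702 -0.1973  0.0506]
stop_key_top 0.48 [256.  159.3] atz [ 0.599  -0.2515] depth [ 0.5995 -0.2505  0.0513]
stop_key_top 0.3 [347.6 239.6] atz [0.581  0.1499] depth [0.5923 0.1595 0.0759]
spool_green 0.6 [362.8 255.5] atz [0.5884 0.2167] depth [0.6016 0.2264 0.0905]
spool_green 0.57 [273.3 167.7] atz [ 0.5831 -0.1823] depth [ 0.5793 -0.1881  0.0513]
spool_blue 0.45 [369.9 186.9] atz [0.3744 0.039 ] depth [0.3802 0.0434 0.0098]
thimble 0.6 [345.4 162.8] atz [ 0.3656 -0.0833] depth [ 0.3666 -0.0823  0.0017]
scissors 0.88 [460.3 317.8] 
[... 1232 characters left out ...]
.] atz [0.5879 0.231 ] depth [0.5816 0.2258 0.1   ]
spool_blue 0.19 [278.  211.7] atz [0.5377 0.1824] depth [0.525  0.1723 0.1035]
thimble 0.72 [315.7 257.3] atz [0.3777 0.0433] depth [0.3762 0.0424 0.0467]
thimble 0.41 [352.2 265.2] atz [ 0.3526 -0.0864] depth [ 0.3523 -0.0856  0.0137]
scissors 0.97 [189.9 224. ] atz [0.4866 0.498 ] depth [0.4864 0.4973 0.0023]
pin_jar 0.72 [460.6 202.3] atz [ 0.5852 -0.475 ] depth [ 0.5807 -0.4667  0.0301]
clamp 0.63 [388.5 200.7] atz [ 0.5857 -0.2142] depth [ 0.5801 -0.2095  0.0372]
clamp 0.53 [326.  139.1] atz [0.8097 0.0154] depth [0.8011 0.0153 0.0309]
1.4 [ 0.1372 -0.5584  0.214 ] [ 3.1415 -0.      0.2409] 0.09107516653559714 [-0.8871 -1.2242 -0.7412]
```

```bash
python3 - <<'E'
import cv2,numpy as np
s=cv2.imread("pics/scene0.png");t=cv2.imread("pics/top0.png")
a=cv2.resize(s[110:310,220:490],None,fx=2.9,fy=2.9,interpolation=3)
cv2.imwrite("pics/c1.png",a)
b=cv2.resize(t[150:300,200:440],None,fx=3.3,fy=3.3,interpolation=3)
cv2.imwrite("pics/c2.png",b)
E
```

```text
(no output)
```

View pics/c1.png

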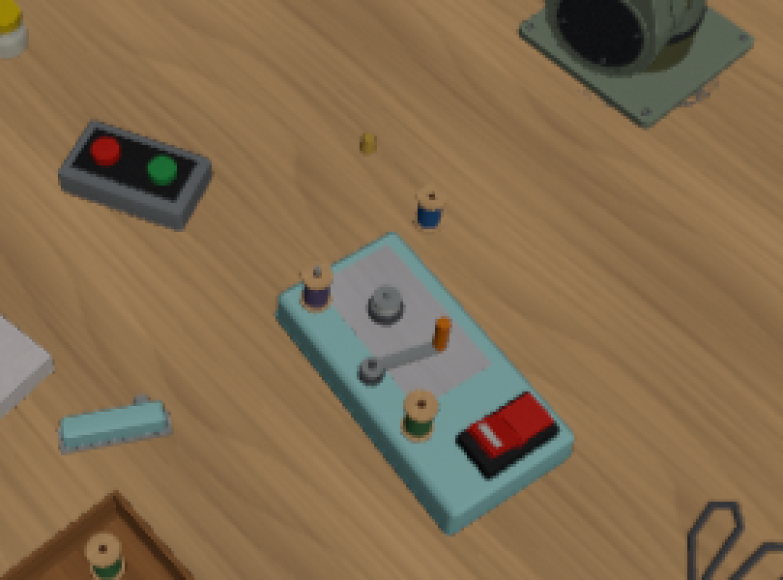

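View pics/c2.png

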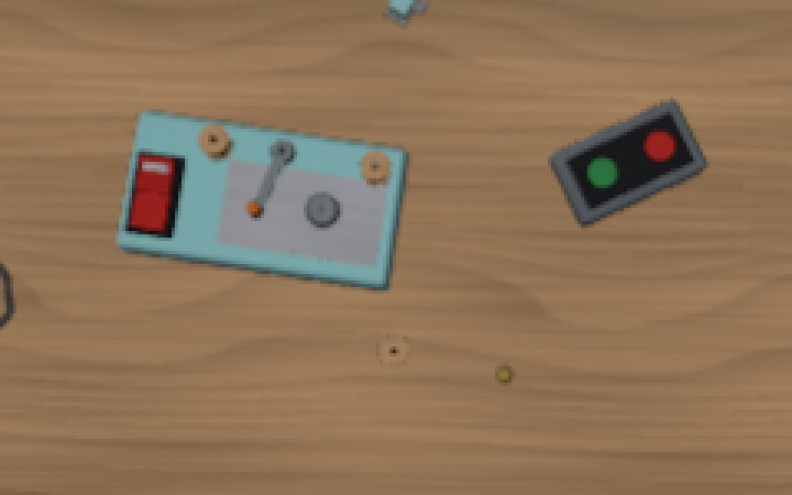

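```bash
cat > m.py <<'E'
from h import *
np.set_printoptions(precision=4,suppress=True)
def cloud(im):
    f=200/np.tan(np.radians(im["vertical_fov"])/2);K=np.array([[f,0,im["cx"]],[0,f,im["cy"]],[0,0,1]])
    v,u=np.mgrid[:400,:640];p=np.stack([u,v],-1).reshape(-1,1,2).astype(float)
    q=cv2.undistortPoints(p,K,np.array([im["k1"],0,0,0.]))[:,0]
    d=im["range_z"].reshape(-1,1);T=np.array(im["cam_to_world"])
    P=np.c_[q*d,d]@T[:3,:3].T+T[:3,3];P[d[:,0]<=0]=9
    return P.reshape(400,640,3)
for n in("scene","top"):
    im=bot.get_image(n);P=cloud(im);h=cv2.cvtColor(im["frame"],cv2.COLOR_RGB2HSV).astype(int)
    H,S,V=h[...,0],h[...,1],h[...,2];x,y,z=P[...,0],P[...,1],P[...,2]
    W=(x>.4)&(x<.68)&(y>0)&(y<.38);A=(x>.5)&(x<.68)&(y<-.1)&(y>-.35)
    def rect(m):
        r=cv2.minAreaRect(P[m][:,:2].astype(np.float32)*1000);return np.round(r[0],1),np.round(r[1],1),round(r[2],2)
    print(n,"winder",rect(W&(abs(z-.06)<.004)),"pad",rect(A&(abs(z-.038)<.005)))
    red=((H<6)|(H>174))&(S>150)&(V>80)
    for k,m in dict(green=A&(H>45)&(H<85)&(S>120)&(z>.045),redkey=A&red&(z>.045),rocker=W&red&(z>.075),orange=W&(H>6)&(H<18)&(S>190)&(z>.11),
        bar=W&(S<60)&(V>150)&(y>.25)&(z>.08),bobbin=W&(abs(z-.096)<.004)&(S<60)&(y<.2),purptop=W&(z>.11)&(y<.12),green_sp=W&(abs(z-.106)<.005)&(y>.19)&(y<.25)).items():
        if m.any(): print(k,m.sum(),P[m].mean(0),"min",P[m].min(0),"max",P[m].max(0))
E
python3 m.py
```

```text
scene winder (array([539.3, 175.7]), array([288.9, 150. ]), 82.57) pad (array([ 588.8, -214.3]), array([ 87.6, 151. ]), 27.51)
green 71 [ 0.5744 -0.1837  0.0502] min [ 0.557  -0.1996  0.0452] max [ 0.589  -0.1686  0.0566]
redkey 68 [ 0.6042 -0.2454  0.0498] min [ 0.587  -0.2611  0.0458] max [ 0.6191 -0.2302  0.0562]
rocker 308 [0.5356 0.2861 0.0898] min [0.4955 0.2642 0.0754] max [0.5777 0.307  0.1024]
orange 19 [0.5222 0.179  0.1166] min [0.5139 0.1733 0.1102] max [0.5286 0.1834 0.1208]
bobbin 8 [0.5432 0.0933 0.0965] min [0.5231 0.0622 0.0944] max [0.5775 0.1125 0.0988]
purptop 12 [0.5691 0.0561 0.1137] min [0.5595 0.0468 0.1101] max [0.5774 0.0656 0.1193]
green_sp 100 [0.5919 0.222  0.1063] min [0.5753 0.2055 0.1015] max [0.6079 0.2369 0.1109]
top winder (array([539.2, 174.6]), array([289.3, 149.5]), 82.54) pad (array([ 589.5, -215.2]), array([ 84.2, 148.7]), 25.88)
green 51 [ 0.5753 -0.1848  0.05  ] min [ 0.5597 -0.1996  0.0451] max [ 0.5876 -0.1709  0.0576]
redkey 54 [ 0.6047 -0.2459  0.0497] min [ 0.5901 -0.2591  0.045 ] max [ 0.6177 -0.23    0.0622]
rocker 212 [0.534  0.2855 0.0881] min [0.4999 0.2639 0.0751] max [0.5745 0.3073 0.1098]
orange 5 [0.5196 0.1763 0.1164] min [0.5156 0.1742 0.1152] max [0.5224 0.1778 0.119 ]
bar 3 [0.5637 0.287  0.0968] min [0.5631 0.2829 0.0894] max [0.5647 0.2899 0.101 ]
bobbin 5 [0.5256 0.1119 0.0952] min [0.5226 0.0982 0.0921] max [0.5299 0.122  0.0984]
purptop 9 [0.5656 0.0521 0.1136] min [0.5558 0.0412 0.1101] max [0.5832 0.0616 0.1228]
green_sp 51 [0.5935 0.2234 0.1054] min [0.5804 0.2081 0.1014] max [0.6092 0.2361 0.1108]
```

The top view has +x up and +y to the left. The rocker is at about (155,195) in the crop with its white bar on the +x side, the orange post is at (254,209) and the bobbin at (322,209). The green key is at (602,172) and the red key at (660,146). The fitted sizes match the ones given: winder at (0.539, 0.175), yaw -0.13, and the latch at about 0.12 rad. Next I close the fingers and travel to above the rocker.

```bash
python3 -m inch '[{"dx":616,"dy":-714,"dz":0,"rz":0.371,"hand":0},{"dx":616,"dy":-714,"dz":0,"rz":0.371,"hand":0},{"dx":616,"dy":-714,"dz":0,"rz":0.371,"hand":0},{"dx":616,"dy":-714,"dz":0,"rz":0.371,"hand":0},{"dx":616,"dy":-714,"dz":0,"rz":0.371,"hand":0},{"dx":616,"dy":-714,"dz":0,"rz":0.371,"hand":0},{"dx":616,"dy":-714,"dz":0,"rz":0.371,"hand":0},{"dx":616,"dy":-714,"dz":0,"rz":0.371,"hand":0},{"dx":616,"dy":-714,"dz":0,"rz":0.371,"hand":0},{"dx":616,"dy":-714,"dz":0,"rz":0.371,"hand":0},{"dx":616,"dy":-714,"dz":0,"rz":0.371,"hand":0},{"dx":616,"dy":-714,"dz":0,"rz":0.371,"hand":0}]' 20
```

```text
schema error: expected keys dx, dy, dz, rx, ry, rz, hand
```

```bash
python3 -m inch '[{"dx":616,"dy":-714,"dz":0,"rx":0,"ry":0,"rz":0.371,"hand":0},{"dx":616,"dy":-714,"dz":0,"rx":0,"ry":0,"rz":0.371,"hand":0},{"dx":616,"dy":-714,"dz":0,"rx":0,"ry":0,"rz":0.371,"hand":0},{"dx":616,"dy":-714,"dz":0,"rx":0,"ry":0,"rz":0.371,"hand":0},{"dx":616,"dy":-714,"dz":0,"rx":0,"ry":0,"rz":0.371,"hand":0},{"dx":616,"dy":-714,"dz":0,"rx":0,"ry":0,"rz":0.371,"hand":0},{"dx":616,"dy":-714,"dz":0,"rx":0,"ry":0,"rz":0.371,"hand":0},{"dx":616,"dy":-714,"dz":0,"rx":0,"ry":0,"rz":0.371,"hand":0},{"dx":616,"dy":-714,"dz":0,"rx":0,"ry":0,"rz":0.371,"hand":0},{"dx":616,"dy":-714,"dz":0,"rx":0,"ry":0,"rz":0.371,"hand":0},{"dx":616,"dy":-714,"dz":0,"rx":0,"ry":0,"rz":0.371,"hand":0},{"dx":616,"dy":-714,"dz":0,"rx":0,"ry":0,"rz":0.371,"hand":0}]' 20
```

```text
t: 3.0
tcp_pos: [0.4782, 0.112, 0.2142]
ee_rot: [3.141, -0.001, -0.129]
ft_force: [1.4, -0.7, 0.2]
finger_gap: 0.0005
```

```bash
python3 -m inch '[{"dx":64,"dy":-180,"dz":0,"rx":0,"ry":0,"rz":0,"hand":0},{"dx":64,"dy":-180,"dz":0,"rx":0,"ry":0,"rz":0,"hand":0},{"dx":64,"dy":-180,"dz":0,"rx":0,"ry":0,"rz":0,"hand":0},{"dx":64,"dy":-180,"dz":0,"rx":0,"ry":0,"rz":0,"hand":0},{"dx":64,"dy":-180,"dz":50,"rx":0,"ry":0,"rz":0,"hand":0},{"dx":64,"dy":-180,"dz":90,"rx":0,"ry":0,"rz":0,"hand":0},{"dx":64,"dy":-180,"dz":90,"rx":0,"ry":0,"rz":0,"hand":0},{"dx":64,"dy":-180,"dz":90,"rx":0,"ry":0,"rz":0,"hand":0}]'
python3 - <<'E'
from h import *
im=bot.get_image("scene");c=im["frame"][180:320,300:480,::-1]
cv2.imwrite("pics/r1.png",cv2.resize(c,None,fx=4,fy=4,interpolation=3))
E
```

```text
t: 4.0
tcp_pos: [0.5653, 0.2799, 0.1258]
ee_rot: [-3.14, -0.002, -0.131]
ft_force: [0.6, -0.5, 0.6]
finger_gap: 0.0005
```

View pics/r1.png

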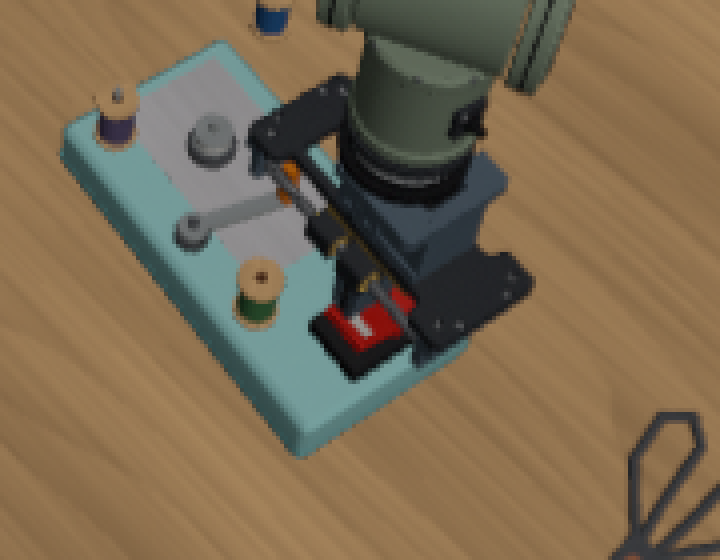

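The closed fingers hang over the barred half, with its white bar at (362,322), clear of the spool. Now I press down.

```bash
python3 -m inch '[{"dx":0,"dy":-2,"dz":20,"rx":0,"ry":0,"rz":0,"hand":0},{"dx":0,"dy":-2,"dz":30,"rx":0,"ry":0,"rz":0,"hand":0},{"dx":0,"dy":-2,"dz":35,"rx":0,"ry":0,"rz":0,"hand":0},{"dx":0,"dy":-2,"dz":38,"rx":0,"ry":0,"rz":0,"hand":0},{"dx":0,"dy":-2,"dz":40,"rx":0,"ry":0,"rz":0,"hand":0},{"dx":0,"dy":-2,"dz":40,"rx":0,"ry":0,"rz":0,"hand":0}]'
```

```text
t: 4.8
tcp_pos: [0.5659, 0.2824, 0.0872]
ee_rot: [-3.14, -0.004, -0.13]
ft_force: [-0.1, -1.8, 14.0]
finger_gap: 0.0005
```

```bash
python3 -m inch '[{"dx":0,"dy":-2,"dz":-50,"rx":0,"ry":0,"rz":0,"hand":0},{"dx":0,"dy":-2,"dz":-60,"rx":0,"ry":0,"rz":0,"hand":0},{"dx":-33,"dy":67,"dz":-60,"rx":0,"ry":0,"rz":0,"hand":0},{"dx":-33,"dy":67,"dz":-60,"rx":0,"ry":0,"rz":0,"hand":0},{"dx":-33,"dy":67,"dz":-60,"rx":0,"ry":0,"rz":0,"hand":0}]'
python3 - <<'E'
from h import *
im=bot.get_image("scene");c=im["frame"][180:320,300:480,::-1]
cv2.imwrite("pics/r2.png",cv2.resize(c,None,fx=4,fy=4,interpolation=3))
E
python3 m.py | grep -E "scene|top|rocker|orange|bar|green_sp"
```

```text
t: 5.42
tcp_pos: [0.5225, 0.2194, 0.1437]
ee_rot: [3.142, 0.001, -0.131]
ft_force: [0.2, 0.1, 0.5]
finger_gap: 0.0004
scene winder (array([539.3, 175. ]), array([290.3, 149.2]), 82.69) pad (array([ 588.1, -215. ]), array([ 87. , 149.5]), 25.78)
rocker 344 [0.5351 0.2857 0.0902] min [0.5004 0.2587 0.0751] max [0.5756 0.3063 0.1023]
orange 16 [0.5215 0.1782 0.1174] min [0.5134 0.1722 0.1112] max [0.5263 0.1841 0.1219]
purptop 16 [0.5155 0.0766 0.2612] min [0.4011 0.05   0.1108] max [0.5704 0.1199 0.5872]
green_sp 105 [0.5918 0.2221 0.1061] min [0.5757 0.2052 0.1013] max [0.6065 0.2361 0.1105]
top winder (array([537.4, 166.4]), array([271.5, 148.7]), 82.99) pad (array([ 589.7, -214.5]), array([ 84.6, 149.1]), 26.63)
rocker 30 [0.5057 0.2892 0.1035] min [0.4884 0.2497 0.0913] max [0.5123 0.306  0.2518]
purptop 33 [0.4518 0.1004 0.4423] min [0.4006 0.0482 0.1101] max [0.5798 0.1197 0.5865]
```

View pics/r2.png

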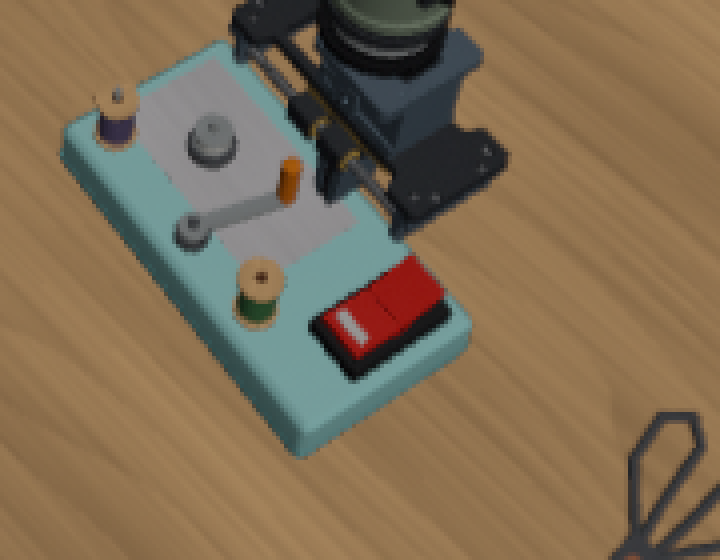

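The rocker has flipped: the barred half at (352,325) now lies level and the far half at (415,275) is raised. The post at (290,180) has not moved, and the fingers stand on its +y side. Now I lower them and push.

```bash
python3 -m inch '[{"dx":0,"dy":0,"dz":30,"rx":0,"ry":0,"rz":0,"hand":0},{"dx":0,"dy":0,"dz":52,"rx":0,"ry":0,"rz":0,"hand":0},{"dx":0,"dy":0,"dz":52,"rx":0,"ry":0,"rz":0,"hand":0},{"dx":2,"dy":18,"dz":52,"rx":0,"ry":0,"rz":0,"hand":0},{"dx":4,"dy":30,"dz":52,"rx":0,"ry":0,"rz":0,"hand":0},{"dx":6,"dy":42,"dz":52,"rx":0,"ry":0,"rz":0,"hand":0},{"dx":8,"dy":52,"dz":52,"rx":0,"ry":0,"rz":0,"hand":0},{"dx":9,"dy":60,"dz":52,"rx":0,"ry":0,"rz":0,"hand":0},{"dx":9,"dy":64,"dz":52,"rx":0,"ry":0,"rz":0,"hand":0},{"dx":9,"dy":66,"dz":52,"rx":0,"ry":0,"rz":0,"hand":0},{"dx":9,"dy":66,"dz":52,"rx":0,"ry":0,"rz":0,"hand":0}]'
```

```text
t: 6.95
tcp_pos: [0.5237, 0.1532, 0.092]
ee_rot: [3.141, -0.0, -0.13]
ft_force: [0.6, 1.4, 0.8]
finger_gap: 0.0002
```

Only friction force so far, so the stop hasn't been reached. I push on in small steps.

```bash
python3 -m inch '[{"dx":0,"dy":1,"dz":0,"rx":0,"ry":0,"rz":0,"hand":0},{"dx":0,"dy":2,"dz":0,"rx":0,"ry":0,"rz":0,"hand":0},{"dx":0,"dy":2.5,"dz":0,"rx":0,"ry":0,"rz":0,"hand":0},{"dx":0,"dy":2.5,"dz":0,"rx":0,"ry":0,"rz":0,"hand":0}]'
```

```text
t: 7.45
tcp_pos: [0.5232, 0.1508, 0.0919]
ee_rot: [3.142, -0.0, -0.13]
ft_force: [2.0, 1.2, -0.0]
finger_gap: 0.0005
```

```bash
python3 -m inch '[{"dx":0,"dy":1,"dz":0,"rx":0,"ry":0,"rz":0,"hand":0},{"dx":0,"dy":2,"dz":0,"rx":0,"ry":0,"rz":0,"hand":0},{"dx":0,"dy":2,"dz":0,"rx":0,"ry":0,"rz":0,"hand":0}]'; python3 - <<'E'
from h import *
im=bot.get_image("scene");c=im["frame"][180:300,300:460,::-1]
cv2.imwrite("pics/r3.png",cv2.resize(c,None,fx=4.5,fy=4.5,interpolation=3))
E
```

```text
t: 7.82
tcp_pos: [0.5229, 0.1487, 0.0919]
ee_rot: [3.141, 0.0, -0.13]
ft_force: [1.3, 1.0, -0.2]
finger_gap: 0.0002
```

View pics/r3.png

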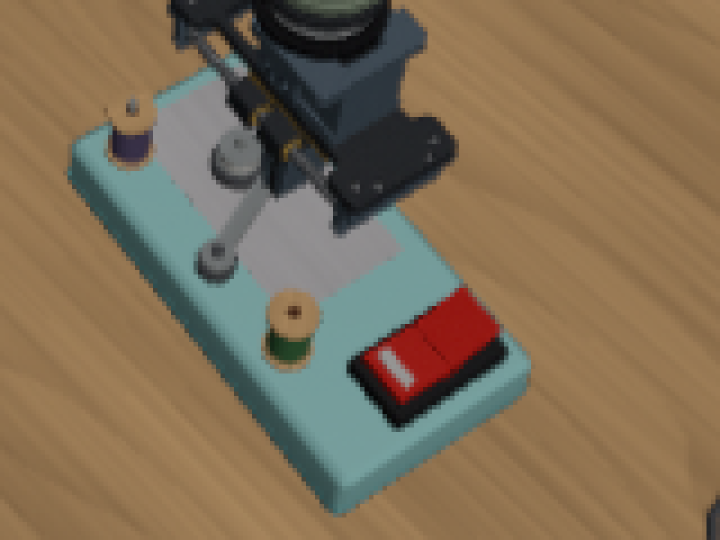

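The rocker is still on. The arm runs from the pivot at (217,258) towards the bobbin at (237,155), and the fingers hide the post. There is no stop force yet, so I continue until it rises.

```bash
python3 -m inch '[{"dx":0,"dy":1,"dz":0,"rx":0,"ry":0,"rz":0,"hand":0},{"dx":0,"dy":2,"dz":0,"rx":0,"ry":0,"rz":0,"hand":0},{"dx":0,"dy":3,"dz":0,"rx":0,"ry":0,"rz":0,"hand":0},{"dx":0,"dy":3,"dz":0,"rx":0,"ry":0,"rz":0,"hand":0}]'
```

```text
t: 8.38
tcp_pos: [0.5228, 0.1465, 0.092]
ee_rot: [-3.14, -0.0, -0.131]
ft_force: [1.6, 4.6, -0.5]
finger_gap: 0.0007
```

```bash
python3 -m inch '[{"dx":0,"dy":1,"dz":0,"rx":0,"ry":0,"rz":0,"hand":0},{"dx":0,"dy":1.5,"dz":0,"rx":0,"ry":0,"rz":0,"hand":0},{"dx":0,"dy":1.5,"dz":0,"rx":0,"ry":0,"rz":0,"hand":0}]'
```

```text
t: 8.75
tcp_pos: [0.5228, 0.1463, 0.092]
ee_rot: [-3.138, -0.001, -0.131]
ft_force: [1.8, 8.6, -1.5]
finger_gap: 0.0003
```

The force has climbed to 8.6 N with no further travel, so the post is against its stop. I back off, lift and check.

```bash
python3 -m inch '[{"dx":0,"dy":-10,"dz":0,"rx":0,"ry":0,"rz":0,"hand":0},{"dx":0,"dy":-30,"dz":0,"rx":0,"ry":0,"rz":0,"hand":0},{"dx":0,"dy":-30,"dz":-50,"rx":0,"ry":0,"rz":0,"hand":0},{"dx":0,"dy":-30,"dz":-100,"rx":0,"ry":0,"rz":0,"hand":0},{"dx":0,"dy":-30,"dz":-108,"rx":0,"ry":0,"rz":0,"hand":0},{"dx":0,"dy":-30,"dz":-108,"rx":0,"ry":0,"rz":0,"hand":0}]'; python3 - <<'E'
from h import *
im=bot.get_image("scene");c=im["frame"][180:300,300:460,::-1]
cv2.imwrite("pics/r4.png",cv2.resize(c,None,fx=4.5,fy=4.5,interpolation=3))
E
python3 m.py | grep -E "scene|top|rocker|orange|green"
```

```text
t: 9.5
tcp_pos: [0.5259, 0.1745, 0.1997]
ee_rot: [3.141, 0.0, -0.13]
ft_force: [0.6, 0.3, 0.1]
finger_gap: 0.0004
scene winder (array([539. , 175.2]), array([289.9, 149.3]), 82.62) pad (array([ 588.4, -214.4]), array([ 89.4, 150.6]), 25.31)
green 71 [ 0.5744 -0.1837  0.0502] min [ 0.558  -0.2005  0.0455] max [ 0.5892 -0.1669  0.0588]
rocker 341 [0.535  0.2859 0.0903] min [0.4992 0.2589 0.0763] max [0.5771 0.3065 0.103 ]
orange 17 [0.5213 0.1321 0.1174] min [0.5166 0.1257 0.1111] max [0.5268 0.1368 0.1223]
purptop 1383 [0.4649 0.1054 0.5186] min [0.4001 0.0498 0.1101] max [0.5743 0.12   0.6306]
green_sp 105 [0.5919 0.2222 0.1063] min [0.5751 0.2062 0.1024] max [0.6078 0.237  0.1108]
top winder (array([539. , 174.5]), array([288.1, 149. ]), 82.61) pad (array([ 589.7, -214.5]), array([ 85. , 149.3]), 26.19)
green 54 [ 0.575  -0.1847  0.051 ] min [ 0.5619 -0.1996  0.0453] max [ 0.588  -0.1704  0.0592]
rocker 9 [0.5109 0.3031 0.098 ] min [0.5047 0.301  0.0894] max [0.5181 0.3057 0.1044]
purptop 746 [0.4751 0.1019 0.4975] min [0.4001 0.0413 0.1102] max [0.5835 0.12   0.6302]
```

View pics/r4.png

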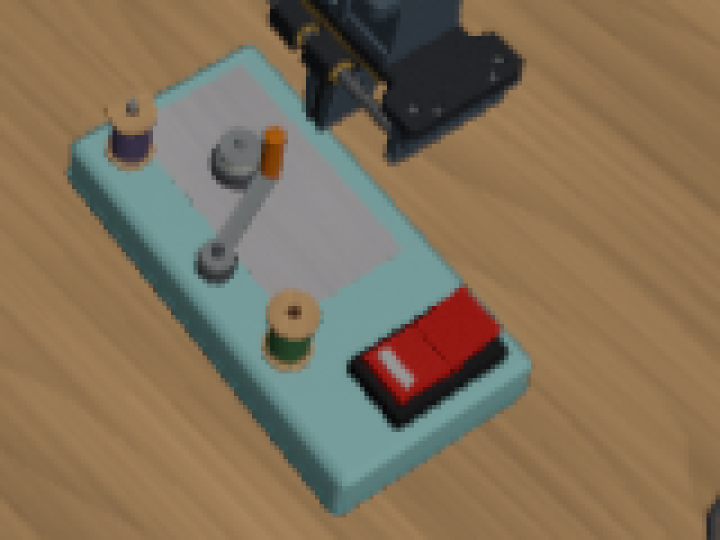

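The post at (272,155) rests against the bobbin. It measures (0.521, 0.132), and (0.520, 0.132) is predicted at 0.80 rad. The rocker is on and nothing else has moved. Next is the green key.

```bash
python3 -m inch '[{"dx":95,"dy":349,"dz":0,"rx":0,"ry":0,"rz":0,"hand":0},{"dx":95,"dy":349,"dz":0,"rx":0,"ry":0,"rz":0,"hand":0},{"dx":95,"dy":349,"dz":0,"rx":0,"ry":0,"rz":0,"hand":0},{"dx":95,"dy":349,"dz":0,"rx":0,"ry":0,"rz":0,"hand":0},{"dx":95,"dy":349,"dz":0,"rx":0,"ry":0,"rz":0,"hand":0},{"dx":95,"dy":349,"dz":0,"rx":0,"ry":0,"rz":0,"hand":0},{"dx":95,"dy":349,"dz":0,"rx":0,"ry":0,"rz":0,"hand":0},{"dx":95,"dy":349,"dz":60,"rx":0,"ry":0,"rz":0,"hand":0},{"dx":95,"dy":349,"dz":110,"rx":0,"ry":0,"rz":0,"hand":0},{"dx":95,"dy":349,"dz":125,"rx":0,"ry":0,"rz":0,"hand":0},{"dx":95,"dy":349,"dz":125,"rx":0,"ry":0,"rz":0,"hand":0}]'; python3 - <<'E'
from h import *
im=bot.get_image("scene");c=im["frame"][90:210,200:360,::-1]
cv2.imwrite("pics/r5.png",cv2.resize(c,None,fx=4.5,fy=4.5,interpolation=3))
E
```

```text
t: 11.02
tcp_pos: [0.575, -0.1835, 0.0744]
ee_rot: [-3.141, 0.002, -0.129]
ft_force: [0.1, -0.4, 0.3]
finger_gap: 0.0004
```

View pics/r5.png

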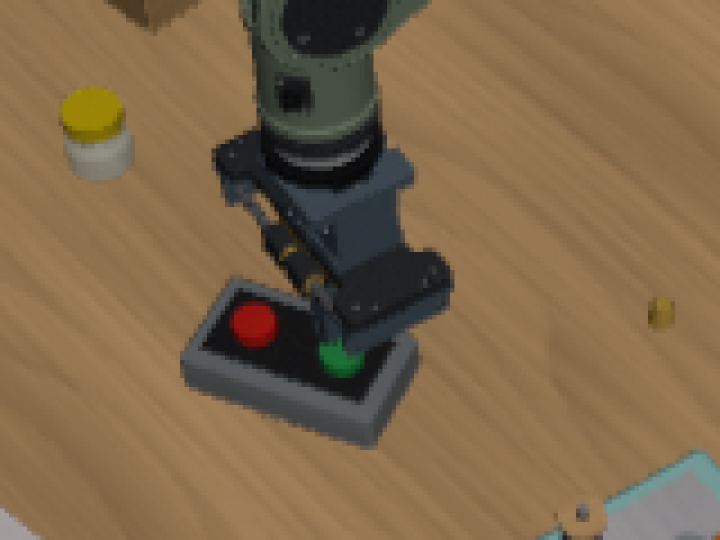

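The fingers are directly over the green key at (342,357), well away from the red key at (255,323). Press.

```bash
python3 -m inch '[{"dx":0,"dy":0,"dz":15,"rx":0,"ry":0,"rz":0,"hand":0},{"dx":0,"dy":0,"dz":23,"rx":0,"ry":0,"rz":0,"hand":0},{"dx":0,"dy":0,"dz":27,"rx":0,"ry":0,"rz":0,"hand":0},{"dx":0,"dy":0,"dz":29,"rx":0,"ry":0,"rz":0,"hand":0},{"dx":0,"dy":0,"dz":31,"rx":0,"ry":0,"rz":0,"hand":0},{"dx":0,"dy":0,"dz":31,"rx":0,"ry":0,"rz":0,"hand":0}]'
```

```text
t: 11.82
tcp_pos: [0.575, -0.1842, 0.0443]
ee_rot: [-3.142, 0.0, -0.13]
ft_force: [-2.2, 1.6, 3.5]
finger_gap: 0.0001
```

```bash
python3 -m inch '[{"dx":0,"dy":0,"dz":1,"rx":0,"ry":0,"rz":0,"hand":0},{"dx":0,"dy":0,"dz":2,"rx":0,"ry":0,"rz":0,"hand":0},{"dx":0,"dy":0,"dz":2,"rx":0,"ry":0,"rz":0,"hand":0}]'
```

```text
t: 12.2
tcp_pos: [0.575, -0.1842, 0.0441]
ee_rot: [3.141, -0.001, -0.13]
ft_force: [-5.4, 1.9, 13.6]
finger_gap: 0.0006
```

The key is at its bottom stop (13.6 N, z 0.044). I release it and check everything.

```bash
python3 -m inch '[{"dx":0,"dy":0,"dz":-5,"rx":0,"ry":0,"rz":0,"hand":0},{"dx":0,"dy":0,"dz":-30,"rx":0,"ry":0,"rz":0,"hand":0},{"dx":0,"dy":0,"dz":-90,"rx":0,"ry":0,"rz":0,"hand":0},{"dx":0,"dy":0,"dz":-140,"rx":0,"ry":0,"rz":0,"hand":0},{"dx":0,"dy":0,"dz":-140,"rx":0,"ry":0,"rz":0,"hand":0},{"dx":0,"dy":0,"dz":-140,"rx":0,"ry":0,"rz":0,"hand":0}]'; python3 m.py | grep -E "scene|top|rocker|orange|green|redkey|bar"; python3 - <<'E'
from h import *
im=bot.get_image("scene")
cv2.imwrite("pics/r6.png",cv2.resize(im["frame"][90:330,180:500,::-1],None,fx=2.5,fy=2.5,interpolation=3))
E
```

```text
t: 12.95
tcp_pos: [0.5747, -0.1842, 0.181]
ee_rot: [-3.142, 0.001, -0.13]
ft_force: [0.0, 0.7, -0.4]
finger_gap: 0.0004
scene winder (array([539.4, 174.9]), array([290. , 150.1]), 82.88) pad (array([ 588.6, -215.1]), array([ 89.1, 150.2]), 26.95)
green 72 [ 0.5739 -0.1846  0.0497] min [ 0.5572 -0.2013  0.0451] max [ 0.5892 -0.1675  0.0575]
redkey 67 [ 0.604  -0.2451  0.0501] min [ 0.5879 -0.262   0.0451] max [ 0.618  -0.2297  0.0576]
rocker 342 [0.535  0.2858 0.0903] min [0.4981 0.2592 0.0751] max [0.576  0.3068 0.1031]
orange 16 [0.5204 0.1317 0.1165] min [0.5144 0.1262 0.1111] max [0.5257 0.1363 0.1214]
purptop 11 [0.5681 0.0531 0.1137] min [0.558  0.0429 0.1101] max [0.5766 0.0567 0.1192]
green_sp 99 [0.5919 0.2219 0.1064] min [0.5757 0.2059 0.1013] max [0.6077 0.2373 0.11  ]
top winder (array([539.1, 174.5]), array([289.1, 149.1]), 82.48) pad (array([ 570.4, -214.5]), array([ 56.8, 146.3]), 10.34)
green 16 [ 0.5674 -0.1812  0.0497] min [ 0.5616 -0.1922  0.0453] max [ 0.573  -0.1707  0.058 ]
redkey 1 [ 0.5911 -0.2506  0.0569] min [ 0.5911 -0.2506  0.0569] max [ 0.5911 -0.2506  0.0569]
rocker 204 [0.5344 0.2855 0.0895] min [0.5021 0.2643 0.0754] max [0.5758 0.3065 0.1049]
orange 4 [0.5177 0.1286 0.1206] min [0.5152 0.1267 0.112 ] max [0.5204 0.131  0.1273]
bar 10 [0.5657 0.2822 0.0886] min [0.5623 0.2702 0.081 ] max [0.5696 0.2924 0.0949]
purptop 10 [0.5643 0.0557 0.1125] min [0.5559 0.0445 0.1101] max [0.5796 0.0647 0.1152]
green_sp 51 [0.5935 0.2229 0.1059] min [0.5802 0.2078 0.1014] max [0.6086 0.2359 0.1108]
```

View pics/r6.png

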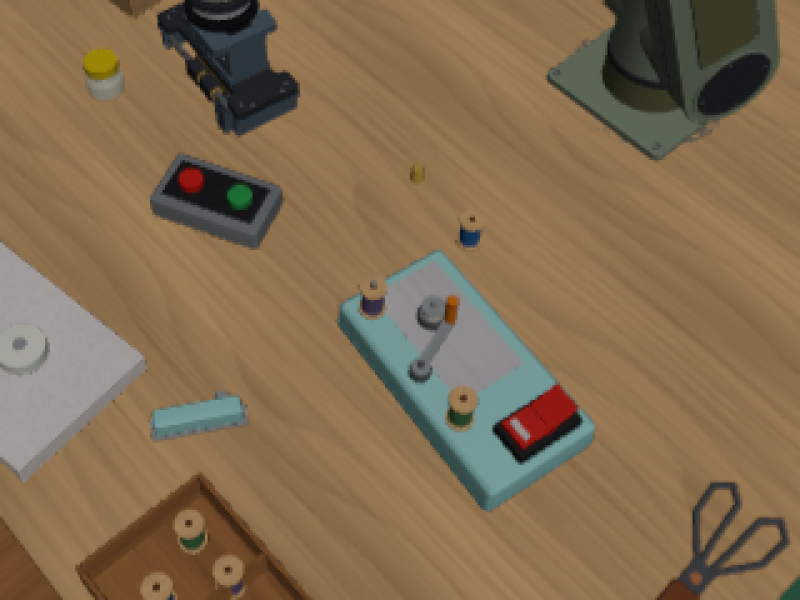

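In the final view the rocker is on (540,420), the post is home (452,310), both keys are up (190,180 and 240,197), nothing has been disturbed, and the arm is clear. I hand it in.

```bash
python3 -c "
from bench import bot
print(bot.sign_off())"
```

```text
the job is handed in; nothing more can be done
None
```

The winder job is done and handed in about 13 s into the 48 s allowed; sign-off gives no verdict. With closed fingers I did three things in order:
- **Rocker:** I pressed the barred end down to its stop, at z 87 mm with 14 N.
- **Latch:** I pushed the post until it stopped against the bobbin, at 8.6 N.
- **Green key:** I pressed it to the bottom, at z 44 mm with 13.6 N, and let it go.

**Last checks:**
- **Rocker:** still on, with the white bar at about 88.6 mm.
- **Post:** at (0.520, 0.132), which matches the position predicted for 0.80 rad.
- **Keys:** both tops back at 50 mm.
- **Pad and green spool:** within about 1 mm of where they began.
- **Other loose things:** they look unmoved in the last picture, judged by eye only.
- **Arm:** clear of everything, with about 0 N at the wrist.

**Disagreements:** The latch stop came about 6 mm of finger travel later than I had worked out, probably because the fingertips are thinner than I assumed. In the last top view the gripper hid part of the pad, so its pad reading there was not usable. I relied on the scene camera for that check.

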